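Colour reading of a plant-dyed sample

ROBOT

A 7-joint arm with a two-finger parallel gripper is mounted at the origin on the work surface. World frame = base frame: x ahead of the robot, y to its left, z up, the work surface at z = 0. Lengths are in mm, angles in rad, forces in N, time in s.
With the tool pointing down it reaches from about 425 to 925 mm from the base axis. Payload 6.8 kg.
Tool frame: the origin (TCP) lies on the centre line of the jaws, within the pads' length; the fingertips stand 19 mm ahead of it and the grasp point (between the pads) is the TCP; z points along the fingers, y is the direction in which the jaws open and shut (so a half turn about z gives the same grasp; the last joint's range is limited). The gripper opens to 88 mm and grips with 3 to 60 N. Pads are 20 mm wide; open, the fingers measure 115 mm over their backs; the gripper's body (75 mm by 178 mm) begins 61 mm behind the grasp point.
Start: joints at [-1.258, 0.477, 0.022, 1.555, -0.011, 1.109, -0.083], TCP at [275.73, 616.133, 241.664] pointing down, gripper open.
Joint ranges: [-2.96, 2.96], [-0.34, 2.1], [-1.41, 1.46], [0.24, 2.44], [-1.37, 4.51], [0.17, 1.92], [-2.96, 2.96]. Speed limits (rad/s): [2.39, 2.39, 3.14, 3.14, 3.14, 3.14, 3.14].

INTERFACE

Orientations are given as a unit quaternion [x, y, z, w].
In Python, from bench import r, hand, monitor, camera, camera_info gives the robot as it stands. Calls block until the motion is done:
- r.goto(position, orientation): joint-space move of the TCP to a pose.
- r.servo_line(position, attitude=None, v=150, max_force=None): straight line of the TCP; attitude=None keeps the orientation; v is the mean speed in mm/s. With max_force (N) it stops when the force on the tool has changed by that much, and returns True; else False.
- r.move_joints(angles): joint-space move.
- hand.move_gripper(opening, effort=None): finger opening in mm; effort is the grip in N (None keeps the last); returns when the fingers have stopped.
- r.dwell(seconds).
- r.inverse_kinematics(position, orientation): joint angles nearest the present ones, or None.
- monitor.read_state(): the state.
- camera(name): name is "side" or "top" or "wrist"; returns the picture (400x640x3 uint8, red, green, blue); there is no depth.
- camera_info(name): a dict with "fx", "fy", "cx", "cy" (pixels), "dist" ([k1, k2, p1, p2, k3] as OpenCV has them; the pictures are not rectified), "origin" and "orientation" of the camera in the world. Camera axes: x right, y down, z forward; pixel columns grow to the right and rows downward; lengths in mm; the calibration is good to about 2 mm. A picture is of the moment at which its call begins: read the wrist's pose just before it. camera_info takes no time and is no camera call; for the wrist camera it gives the pose at the moment of the call.
A pose or a line that the arm cannot do raises r.IKError and nothing moves.
- r.sign_off(): hands the job in, once; it reports no verdict.
The state is a dict: "time": time; "joint_positions": joint angles; "dq": joint speeds; "joint_efforts": joint torques, N m; "ee_pos": TCP position; "eef_rot": TCP orientation; "contact_force": force on the tool from outside, world axes, zero at the start; "moment": the same for the moment, N m; "gripper_width": finger opening in mm.
Only numpy, scipy, OpenCV 4.12 (cv2) and the standard library are available. Lean on these libraries where they do the work, as an engineer would, in place of code of your own. Each camera call takes 0.05 s, during which the arm holds its last target.

TASK

Take the colour reading of the dyed sample on the sloping board: first lift the steel press weight off the board and set it down upright on the bare table, clear of the board and of everything else. Then pull the colour reader out of its wooden block and hold it square to the sloping board, with its sprung nose inside the printed ring, pressed on gently until the nose is about half way in. Finish while still holding the reader steady there; leave the bowl, mug and jar where they are.

Things in the scene. Friction and masses are not known exactly. Their poses are not given: they have to be found in the camera images.
- board: White board, 130 (up the slope) x 150 mm, tan sample area, fixed on a plywood stand; slopes 20 degrees, low edge towards the robot (within 25 degrees). Origin: centre of the board's face = centre of the printed dark ring (inside diameter 28 mm), 52 mm above the table, hidden by the weight at first. z = outward normal, x = up the slope. A lip along the low edge stands 5 mm above the face.
- weight: Steel press weight, 0.3 to 0.5 kg: disc of 56 mm diameter, 22 mm high, with a central round grip post of 20 mm diameter rising to 64 mm above the underside. Origin: centre of the underside; z = along the post. It starts lying flat on the sloping board, over the ring, so its post leans 20 degrees towards the robot.
- holder: Light wooden block 70 x 70 x 60 mm, fixed to the table, with an upright square hole (29.5 mm wide, right through) in which the reader hangs. Origin: centre of the underside; z up; sides along x and y.
- reader: Grey colour reader, 0.15 kg, upright in the holder, hanging by its collar. Origin: tip of the extended nose, 10 mm above the table; z = axis, to the rear end. Along z: 0-14 mm steel nose, 12 mm diameter, flat end; 14-50 mm square barrel, 27 mm wide; 50-56 mm black collar, 42 mm diameter; 56-130 mm square grip, 28 mm wide, sides along x and y, parallel to the block's. Out of the hole after 50 mm.
- nose_tip (a point): Centre of the flat end of the reader's nose; moves with the nose.
- nose (a joint): How far the sprung nose is pushed into the reader: 0 = fully out, 0.010 m = fully in (stop). Pushing it in takes about 0.9 N at the start, 2.4 N half way (5 mm) and 3.9 N at the stop.
- bowl: Bystander: open steel bowl, 100 mm rim diameter, 45 mm high. Origin: centre of the underside. The bowl and the holder are on opposite sides of the board, either way round.
- mug: Bystander: white ceramic mug, 80 mm diameter, 90 mm high, handle on its +y side. Origin: centre of the underside.
- jar: Bystander: closed amber glass jar, 66 mm diameter, 100 mm high. Origin: centre of the underside.
Things that resemble listed ones, but are neither listed nor needed, are in the scene too. There is more than one size of the reader; the job needs the smaller. There is more than one size of the part that bears board; the job needs the smaller.

How it is judged:
By the outcome, as a careful person would: the job done as asked, in the order asked, and still so for the second after the job is handed in, while the arm keeps its last pose, push and grip.
It also fails if it takes over 51 s, if anything falls off the work surface, if the arm or the gripper's body presses on something with over 40 N, if the wrist force passes 120 N, or if a joint passes its speed limit or range.

## Working session

There is one attempt and no reset: what is moved stays moved. The work goes in short steps, each a Python script; the robot and the scene stay as the last script left them, time stands still between calls to the robot, and variables do not carry over. Pictures are saved under pics/ and viewed, and the job is handed in when it is done.

```bash
ls; mkdir -p pics
python3 - <<'E'
from bench import r, hand, monitor, camera, camera_info
import cv2
s=monitor.read_state(); print(s)
for n in ["side","top","wrist"]:
    i=camera_info(n); print(n,i)
    cv2.imwrite(f"pics/{n}0.png",camera(n)[:,:,::-1])
E
```

```text
pics
{'time': 0.0, 'joint_positions': array([-1.25809145,  0.47778401,  0.02235337,  1.55637901, -0.01148119,
        1.10932257, -0.083117  ]), 'dq': array([-0.00112872,  0.00087719,  0.00012851,  0.00101135, -0.00067835,
       -0.00084607, -0.0001611 ]), 'joint_efforts': array([ 4.16449839e-04, -5.82857823e+01,  1.53463461e+00, -2.72618133e+01,
       -5.44370105e-02,  1.69013534e-02,  1.57345567e-04]), 'ee_pos': array([275.53514183, 615.60915533, 240.7233522 ]), 'eef_rot': array([ 2.08852605e-01,  9.77946732e-01, -8.75548278e-04, -1.08753931e-04]), 'contact_force': array([0.98139562, 0.27485594, 1.39220307]), 'moment': array([0.0453599 , 0.01347391, 0.03967304]), 'gripper_width': 88.28481405660652}
side {'fx': 440.40626589888024, 'fy': 440.40626589888024, 'cx': 326.2470749705923, 'cy': 194.763749344238, 'dist': array([-0.09876596,  0.        ,  0.        ,  0.        ,  0.        ]), 'origin': array([ 300.17948387, -728.98797893,  938.22404413]), 'orientation': array([ 0.93523943, -0.11912478,  0.03699886, -0.33131191])}
top {'fx': 401.56323892664426, 'fy': 401.56323892664426, 'cx': 316.893696330359, 'cy': 199.3854372052893, 'dist': array([-0.01960584,  0.        ,  0.        ,  0.        ,  0.        ]), 'origin': array([ 309.27119977,  -19.90506952, 1176.70703785]), 'orientation': array([ 0.7106899 , -0.69875064,  0.0608764 , -0.05441936])}
wrist {'fx': 359.31441576528704, 'fy': 359.31441576528704, 'cx': 315.76151935170935, 'cy': 200.90121554904962, 'dist': array([-0.02936711,  0.        ,  0.        ,  0.        ,  0.        ]), 'origin': array([211.69205846, 645.50796442, 384.07327433]), 'orientation': array([0.83198814, 0.53954684, 0.06922637, 0.10905344])}
```

View pics/side0.png

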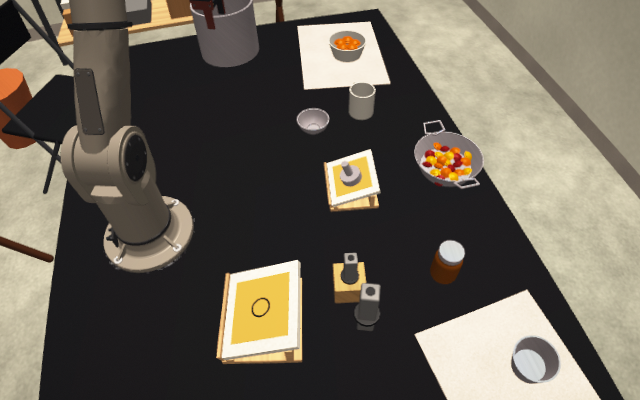

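View pics/top0.png

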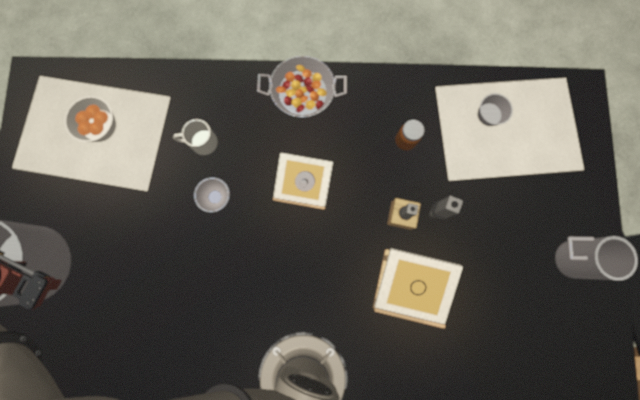

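View pics/wrist0.png

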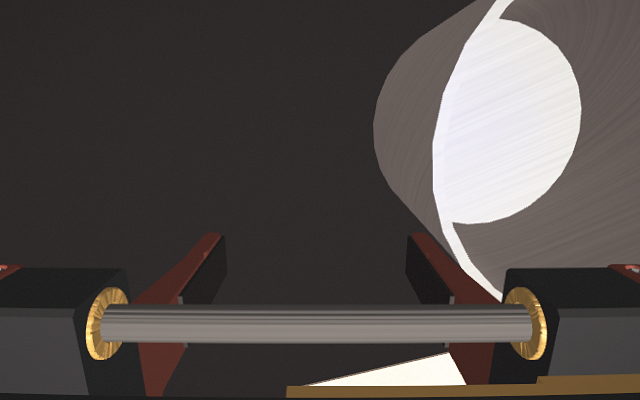

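The side view shows two boards. The small one is at (352,180) with the weight on it; the large one at (262,310) has a bare ring and is the decoy. It also shows two readers: the smaller at (350,268) hangs in the wooden block, and the larger at (368,305) stands free and is the decoy. Next I'll confirm this in enlarged crops.

```bash
cat > h.py <<'E'
import numpy as np, cv2
from scipy.spatial.transform import Rotation as R
def ray(info,px):
    K=np.array([[info['fx'],0,info['cx']],[0,info['fy'],info['cy']],[0,0,1]])
    u=cv2.undistortPoints(np.array([[px]],float),K,np.array(info['dist']))[0,0]
    d=R.from_quat(info['orientation']).apply([u[0],u[1],1]); return np.array(info['origin']),d/np.linalg.norm(d)
def plane(info,px,z):
    o,d=ray(info,px); return o+d*(z-o[2])/d[2]
def tri(rays):
    A=np.zeros((3,3));b=np.zeros(3)
    for o,d in rays:
        P=np.eye(3)-np.outer(d,d);A+=P;b+=P@o
    x=np.linalg.solve(A,b); return x,[float(np.linalg.norm((np.eye(3)-np.outer(d,d))@(x-o))) for o,d in rays]
def proj(info,X):
    K=np.array([[info['fx'],0,info['cx']],[0,info['fy'],info['cy']],[0,0,1]])
    Rm=R.from_quat(info['orientation']).as_matrix().T
    return cv2.projectPoints(np.atleast_2d(X).astype(float),cv2.Rodrigues(Rm)[0],-Rm@np.array(info['origin']),K,np.array(info['dist']))[0][:,0]
E
python3 - <<'E'
import cv2,numpy as np
s=cv2.imread('pics/side0.png');t=cv2.imread('pics/top0.png')
def c(im,x,y,w,h,k):return cv2.resize(im[y:y+h,x:x+w],None,fx=k,fy=k,interpolation=cv2.INTER_CUBIC)
a=c(s,310,140,80,75,5);b=c(s,320,245,80,75,5)
d=c(t,265,140,80,60,5);e=c(t,380,185,100,60,4)
top=np.hstack([a,b]);cv2.imwrite('pics/c1.png',top)
d=np.hstack([d,cv2.copyMakeBorder(e,0,60,0,0,cv2.BORDER_CONSTANT)]);cv2.imwrite('pics/c2.png',d)
E
```

```text
(no output)
```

View pics/c1.png

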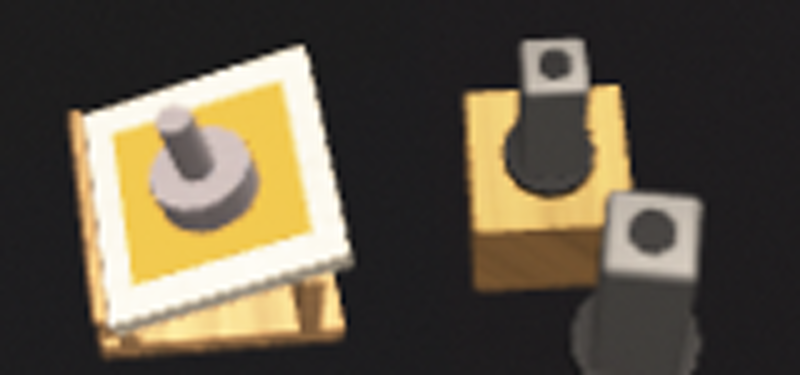

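View pics/c2.png

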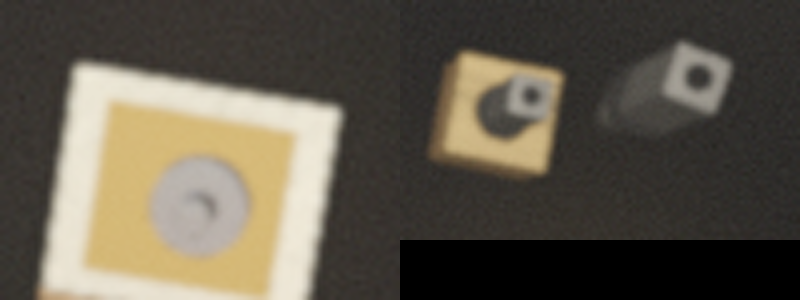

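The crops confirm it: the target board is the small one under the weight, and the target reader is the small one hanging in the block. Next come coarse positions from the two fixed cameras.

```bash
cat > m.py <<'E'
from h import *
from bench import camera_info
I={n:camera_info(n) for n in('side','top')}
im={n:cv2.imread(f'pics/{n}0.png') for n in I}
def tan(n,box):
    x,y,w,h=box;hsv=cv2.cvtColor(im[n][y:y+h,x:x+w],cv2.COLOR_BGR2HSV)
    return hsv
out={}
# board outer: white+tan mask
for n,box in(('side',(310,140,80,75)),('top',(265,140,80,75))):
    h=tan(n,box)
    m=((h[...,2]>150)&(h[...,0]>18)&(h[...,0]<30)&(h[...,1]>100)).astype(np.uint8)
    cs=max(cv2.findContours(m,0,2)[0],key=cv2.contourArea)
    hull=cv2.convexHull(cs); q=cv2.approxPolyDP(hull,6,True)[:,0]+np.array(box[:2])
    print(n,'tan',q.tolist(),cv2.minAreaRect(hull))
E
python3 m.py
python3 - <<'E'
from h import *
from bench import camera_info
I={n:camera_info(n) for n in('side','top')}
# crop pix -> image pix
S=lambda x,y:(310+x/5-.4,140+y/5-.4)
S2=lambda x,y:(320+(x-400)/5-.4,245+y/5-.4)
T=lambda x,y:(265+x/5-.4,140+y/5-.4)
T2=lambda x,y:(380+(x-400)/4-.4,185+y/4-.4)
def two(n,a,b):
    X,e=tri([ray(I['side'],a),ray(I['top'],b)]);print(n,X.round(1),np.round(e,1))
two('wtop',S(174,120),T(194,212))
two('tan far-right(top)',S(311,232),T(297,133))
two('tan far-left',S(281,82),T(110,101))
two('tan near-right',S(133,283),T(270,297))
two('tan near-left',S(114,133),T(86,266))
two('reader top',S2(554,64),T2(531,96))
two('decoy top',S2(653,232),T2(698,77))
for k,p in dict(a=(464,92),b=(619,85),c=(632,221),d=(474,233)).items(): print('holder side',k,plane(I['side'],S2(*p),60).round(1))
for k,p in dict(a=(463,52),b=(564,72),c=(546,174),d=(441,150)).items(): print('holder top',k,plane(I['top'],T2(*p),60).round(1))
for k,p in dict(bowl=(211,195),jar=(408,135),mug=(200,138)).items(): print(k,plane(I['top'],p,60).round(1))
two('decoy base',S2(640,340),T2(625,110))
E
```

```text
side tan [[365, 157], [371, 185], [337, 196], [333, 167]] ((40.90312194824219, 36.18165969848633), (30.239212036132812, 39.47319793701172), 73.0724868774414)
top tan [[288, 161], [322, 167], [316, 198], [283, 192]] ((37.3275260925293, 39.49174499511719), (35.42478942871094, 31.86945915222168), 9.865806579589844)
wtop [530.2   9.2 110.3] [1.8 1.8]
tan far-right(top) [587.3 -47.2  68. ] [0.4 0.4]
tan far-left [604.5  59.4  67.7] [0. 0.]
tan near-right [496.8 -33.6  38.6] [1.2 1.2]
tan near-left [513.8  72.6  38. ] [0.5 0.5]
reader top [ 459.8 -278.1  139.8] [0.3 0.3]
decoy top [ 469.2 -377.3  171.9] [0.3 0.3]
holder side a [ 431.5 -236.8   60. ]
holder side b [ 501.  -251.3   60. ]
holder side c [ 486.2 -318.5   60. ]
holder side d [ 417.6 -306.4   60. ]
holder top a [ 502.3 -250.5   60. ]
holder top b [ 489.3 -321.9   60. ]
holder top c [ 416.8 -307.4   60. ]
holder top d [ 432.5 -233.9   60. ]
bowl [500.5 270.1  60. ]
jar [ 687.6 -290.4   60. ]
mug [666.9 311.8  60. ]
decoy base [ 469.6 -368.3   49.3] [5.2 5.2]
```

Both views agree. The board centre is about (550.6,12.8,53), where 52 is expected. The reader's top is z=139.8 against an expected 140, and the holder yaw is about -12°. The post top is z=110 against an expected 112. I'll lift clear of the pot beside the gripper, move above the weight tilted 20°, and look again.

```bash
cat >> h.py <<'E'
def boardR(yaw,sl=np.radians(20)):
    return R.from_euler('z',yaw)*R.from_euler('y',-sl)   # x up slope, z normal
def tool(z,y):
    z=np.array(z,float);z/=np.linalg.norm(z);y=np.array(y,float);y-=z*(y@z);y/=np.linalg.norm(y)
    return R.from_matrix(np.c_[np.cross(y,z),y,z]).as_quat()
E
python3 - <<'E'
from h import *
from bench import *
B=boardR(np.radians(-8.4)); n=B.apply([0,0,1]);yb=B.apply([0,1,0]);print(n)
top=np.array([530.2,10.5,111.]); base=top-64*n; print(base)
p=base+n*118
for s in(1,-1):
    q=tool(-n,s*yb); j=r.inverse_kinematics(p,q);print(s,j)
    for nm,pp,qq in(('set',[620,-170,49],tool([0,0,-1],s*yb)),):
        print(r.inverse_kinematics(pp,qq))
s=monitor.read_state();p0=s['ee_pos'];r.servo_line([p0[0],p0[1],330]);print(monitor.read_state()['time'])
js={s:r.inverse_kinematics(p,tool(-n,s*yb)) for s in(1,-1)};print(js)
E
```

```text
[-0.33835107  0.04996334  0.93969262]
[551.85446817   7.30234634  50.85967227]
1 [-0.5870588   0.18067927  0.40339982  2.28343063  0.12981191  0.36538564
  1.10926155]
[-0.07686032  0.67545532  0.34667263  1.7883762  -0.32281145  0.73376508
  1.86563157]
-1 [-0.84952758  0.2075468   0.70958374  2.2967018  -0.07759699  0.35418224
 -1.82243392]
[-0.29281011  0.76163691  0.67259872  1.8033963  -0.63808095  0.80641705
 -1.0131327 ]
0.8917
{1: array([-0.61005117,  0.18192816,  0.42959087,  2.28469019,  0.11479511,
        0.36399375,  1.12436169]), -1: array([-0.75164203,  0.19378355,  0.59323375,  2.29205907,  0.01081002,
        0.35689401, -1.91209174])}
```

Run:
```python
from h import *
from bench import *
B=boardR(np.radians(-8.4)); n=B.apply([0,0,1]);yb=B.apply([0,1,0])
base=np.array([551.8,7.3,50.9]);q=tool(-n,yb)
r.goto(base+n*118,q)
s=monitor.read_state();print(s['time'],s['ee_pos'],s['contact_force'])
i=camera_info('wrist');im=camera('wrist');cv2.imwrite('pics/w1.png',im[:,:,::-1])
np.save('w1.npy',i,allow_pickle=True)
for k in(48,):print(r.inverse_kinematics(base+n*k,q), r.inverse_kinematics(base+n*100,q))
print(proj(i,np.array([base,base+22*n,base+64*n])).round(1))
```

```text
3.275 [512.43858846  14.07684704 162.04498711] [ 0.16496607 -0.17452296 -0.32955874]
[-0.49821302  0.3551849   0.34620407  2.27748739 -0.0228093   0.19765073
  1.25396839] [-0.58112142  0.22711137  0.4104054   2.28539515  0.07969293  0.31834277
  1.15749029]
[[313.1 201.3]
 [312.9 209.5]
 [312.4 229.7]]
```

View pics/w1.png

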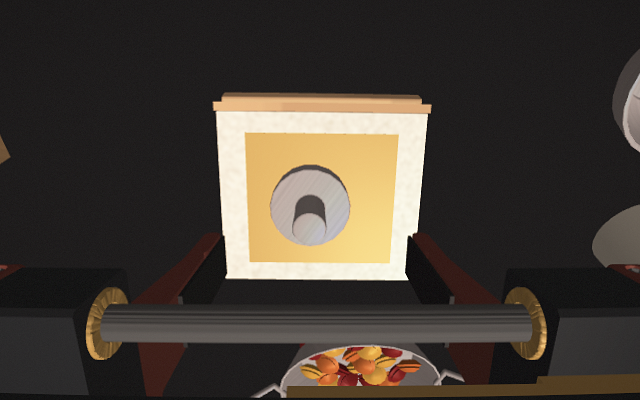

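The wrist view shows the disc centre at about (310,205) and the post top at (309,227). I predicted (313,209) and (312,230), so they agree within 1–2 mm. Tan area corners are near (246,134), (398,136), (390,263) and (249,262). I'll measure the board from these.

```bash
cat > bd.py <<'E'
from h import *
def board(im,i,guess=np.array([550.6,12.8,52.]),box=None,n=None):
    h=cv2.cvtColor(im,cv2.COLOR_BGR2HSV)
    m=((h[...,2]>120)&(h[...,0]>15)&(h[...,0]<30)&(h[...,1]>80)).astype(np.uint8)
    m[280:]=0;m[:112]=0
    m=cv2.morphologyEx(m,cv2.MORPH_OPEN,np.ones((3,3)))
    c=max(cv2.findContours(m,0,2)[0],key=cv2.contourArea);hull=cv2.convexHull(c)
    for e in range(3,20):
        q=cv2.approxPolyDP(hull,e,True)[:,0]
        if len(q)==4:break
    # refine: fit lines to hull contour points along each side
    pts=c[:,0].astype(float);L=[]
    for a,b in zip(q,np.roll(q,-1,0)):
        d=(b-a)/np.linalg.norm(b-a);t=(pts-a)@d;o=(pts-a)@np.array([-d[1],d[0]])
        s=pts[(abs(o)<3)&(t>8)&(t<np.linalg.norm(b-a)-8)]
        vx,vy,x0,y0=cv2.fitLine(s.astype(np.float32),cv2.DIST_HUBER,0,.01,.01)[:,0];L.append((np.array([x0,y0]),np.array([vx,vy])))
    C=[]
    for k in range(4):
        (p,u),(s,v)=L[k-1],L[k];t=np.linalg.solve(np.c_[u,-v],s-p);C.append(p+t[0]*u)
    C=np.array(C);print('corners',C.round(1).tolist())
    yaw=np.radians(-8.4)
    for _ in range(3):
        n=boardR(yaw).apply([0,0,1]);P=[]
        for c in C:
            o,d=ray(i,c);P.append(o+d*((guess-o)@n)/(d@n))
        P=np.array(P);loc=boardR(yaw).inv().apply(P-guess)
        a=[]
        ctr=loc.mean(0);loc2=loc-ctr
        for k in range(4):
            e=loc[k]-loc[k-1];t=np.arctan2(e[1],e[0]);a.append((t+np.pi/4)%(np.pi/2)-np.pi/4)
        yaw+=np.mean(a)*np.cos(0)
        # keep center on the plane z=52
        c0=P.mean(0); guess=c0+0; 
        o=np.array(i['origin']);d=c0-o;guess=o+d*(52-o[2])/d[2]
    print('centre',guess.round(1),'yaw',np.degrees(yaw).round(2),'sides',[np.linalg.norm(P[k]-P[k-1]).round(1) for k in range(4)],'ang',np.degrees(a).round(2))
    return guess,yaw
if __name__=='__main__':
    board(cv2.imread('pics/w1.png'),np.load('w1.npy',allow_pickle=True).item())
E
python3 bd.py
```

```text
corners [[398.0, 134.6999969482422], [381.8999938964844, 340.8999938964844], [247.5, 206.5], [244.6999969482422, 132.10000610351562]]
centre [558.7  10.7  52. ] yaw 2.53 sides [np.float64(110.6), np.float64(170.7), np.float64(158.3), np.float64(56.5)] ang [-10.77 -11.14  33.06 -10.86]
```

The corner fit failed because the mask merged with the white border. I'll measure the board through the ring once it's bare. For now I'll grasp the weight, using the refined post-top pixel.

Run:
```python
from h import *
from bench import *
B=boardR(np.radians(-8.4)); n=B.apply([0,0,1]);yb=B.apply([0,1,0])
i=np.load('w1.npy',allow_pickle=True).item()
t=plane(i,(309.5,227.5),111.5);d=plane(i,(310,205),50.9+22*.94)
print(t.round(1),d.round(1),'bases',(t-64*n).round(1),(d-22*n).round(1))
base=np.array((t-64*n+d-22*n)/2); print(base)
q=tool(-n,yb)
r.servo_line(base+n*80,q,v=150)
hit=r.servo_line(base+n*48,v=60,max_force=10)
print(hit,monitor.read_state()['contact_force'],monitor.read_state()['ee_pos'],base+n*48)
hand.move_gripper(15,effort=40)
s=monitor.read_state();print(s['time'],s['gripper_width'],s['contact_force'])
```

```text
[527.9   9.2 111.5] [540.3   7.   71.6] bases [549.6   6.   51.4] [547.7   5.9  50.9]
[548.66578098   5.93342526  51.13321731]
False [ 0.12232954 -0.68618197  0.70755239] [532.33230092   8.09250644  96.02772419] [532.42492985   8.3316655   96.2384631 ]
5.4667 19.500279493306103 [-1.02557265 -0.59877712  0.41026045]
```

Run:
```python
from h import *
from bench import *
B=boardR(np.radians(-8.4)); n=B.apply([0,0,1]);yb=B.apply([0,1,0])
base=np.array([548.67,5.93,51.13])
r.servo_line(base+n*48+n*25,v=80)
s=monitor.read_state();print(s['time'],s['gripper_width'],s['contact_force'])
r.servo_line(base+n*73+[0,0,80],v=150)
qd=tool([0,0,-1],yb)
r.goto([620,-170,130],qd)
s=monitor.read_state();print(s['time'],s['gripper_width'],s['contact_force'],s['ee_pos'])
i=camera_info('wrist');im=camera('wrist');cv2.imwrite('pics/w2.png',im[:,:,::-1])
cv2.imwrite('pics/s2.png',camera('side')[:,:,::-1])
```

```text
5.925 19.1442274396443 [ 0.09613176  0.22556842 -3.18726138]
7.475 19.112560107839688 [ 0.13908597  0.15326321 -3.48554019] [ 619.33286541 -169.16678608  128.62232346]
```

View pics/s2.png

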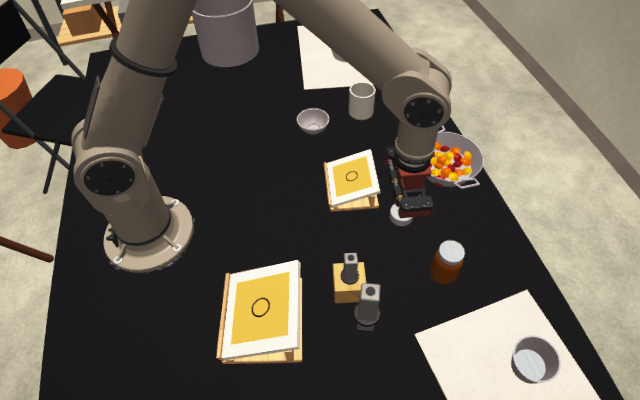

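View pics/w2.png

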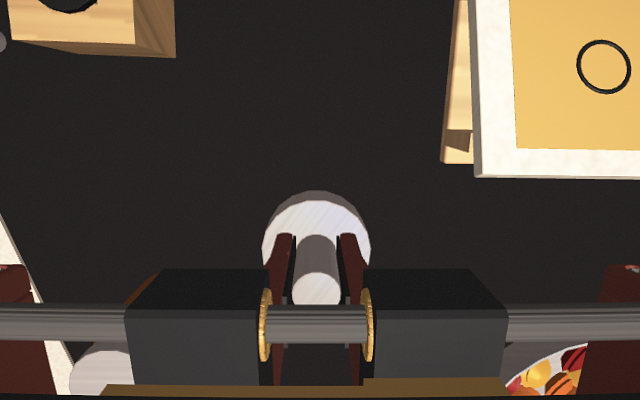

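The side view shows the ring uncovered at (352,176) and the weight held clear at about (402,212). The wrist view shows the weight upright between the fingers. I'll set it down slightly further from the jar.

Run:
```python
from h import *
from bench import *
B=boardR(np.radians(-8.4)); yb=B.apply([0,1,0])
qd=tool([0,0,-1],yb)
r.servo_line([600,-165,70],qd,v=150)
print(r.servo_line([600,-165,42],v=35,max_force=4))
s=monitor.read_state();print(s['time'],s['gripper_width'],s['contact_force'],s['ee_pos'])
hand.move_gripper(50)
s=monitor.read_state();print(s['time'],s['contact_force'])
r.servo_line([600,-165,160],v=200)
# look at board from pose over reader path
s=monitor.read_state();print(s['time'])
B=boardR(np.radians(-8.4)); n=B.apply([0,0,1])
c=np.array([550.6,12.8,52])
r.goto(c+n*150,tool(-n,yb))
np.save('w3.npy',camera_info('wrist'),allow_pickle=True);cv2.imwrite('pics/w3.png',camera('wrist')[:,:,::-1])
cv2.imwrite('pics/t3.png',camera('top')[:,:,::-1])
print(monitor.read_state()['time'])
```

```text
True
8.775 19.095845953359937 [0.39128649 0.83582448 2.93309347] [ 599.85067053 -165.01624321   47.40572588]
9.4417 [ 0.26297171 -1.01888573  0.57406323]
10.1583
11.1167
```

View pics/w3.png

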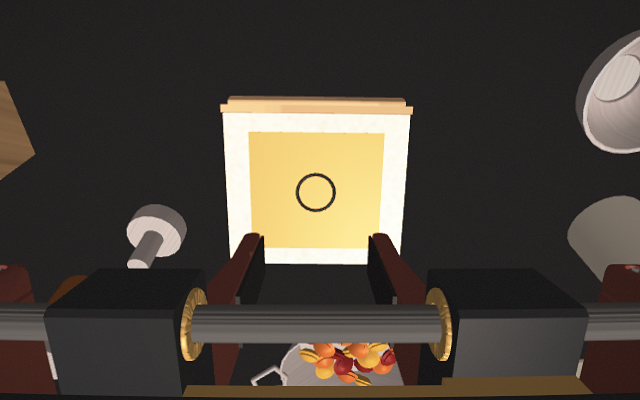

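View pics/t3.png

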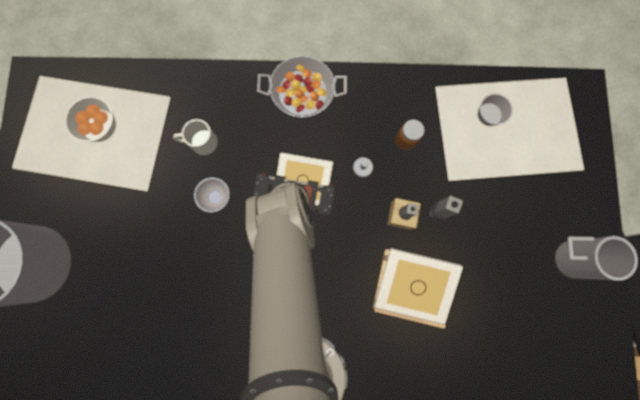

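The weight stands upright on bare table, at (363,167) in the top view. The ring is fully visible at (315,192) in the wrist view. I'll locate it by ellipse fit and a ray, cross-checked with the side view, and get the yaw from the tan edges.

Run:
```python
from h import *
from bench import camera_info
i=np.load('w3.npy',allow_pickle=True).item();im=cv2.imread('pics/w3.png');g=cv2.cvtColor(im,6)
def ring(g,x0,x1,y0,y1,th,k=1):
    sub=cv2.resize(g[y0:y1,x0:x1],None,fx=k,fy=k,interpolation=cv2.INTER_CUBIC)
    m=(sub<th).astype(np.uint8);c,h=cv2.findContours(m,cv2.RETR_CCOMP,1)
    out=[]
    for a,hh in zip(c,h[0]):
        if cv2.contourArea(a)>20*k*k:
            e=cv2.fitEllipse(a);out.append((((e[0][0]+.5)/k-.5+x0,(e[0][1]+.5)/k-.5+y0),np.array(e[1])/k))
    return out
rw=ring(g,285,345,165,220,110);print(rw)
s=cv2.cvtColor(cv2.imread('pics/s2.png'),6)
rs=ring(s,343,361,168,185,140,4);print(rs)
pw=np.mean([a[0] for a in rw],0);ps=np.mean([a[0] for a in rs],0)
print('wrist->z52',plane(i,pw,52).round(1),'side->z52',plane(camera_info('side'),ps,52).round(1))
print('tri',tri([ray(i,pw),ray(camera_info('side'),ps)]))
# tan mask edges: rows/cols scans on saturation
h=cv2.cvtColor(im,40);S=h[...,1].astype(int)
print(S[160,215:265].tolist())
c=plane(i,pw,52);B=boardR(np.radians(-8.4));n=B.apply([0,0,1])
def loc(p):
    o,d=ray(i,p);return B.inv().apply(o+d*((c-o)@n)/(d@n)-c)
def edge(vals): d=np.abs(np.diff(vals));k=int(d.argmax());return k+.5
sat=S
for nm,pts in dict(left=[(235+edge(sat[y,235:270]),y) for y in range(140,228,6)],right=[(360+edge(sat[y,360:396]),y) for y in range(140,228,6)],
  topp=[(x,122+edge(sat[122:145,x])) for x in range(258,376,8)]).items():
    L=np.array([loc(p) for p in pts]);v=cv2.fitLine(L[:,:2].astype(np.float32),cv2.DIST_HUBER,0,.01,.01)[:,0]
    print(nm,L[[0,-1],:2].round(1).tolist(),'ang',np.degrees(np.arctan2(v[1],v[0])).round(2))
# holder/reader check
```

```text
[((315.326265335083, 192.09606552124023), array([37.50653076, 38.75130463])), ((315.4212894439697, 192.08348846435547), array([34.09814453, 35.10380173]))]
[((351.28396129608154, 175.63714981079102), array([ 9.15602493, 12.3967514 ])), ((351.40254306793213, 175.61772680282593), array([ 8.01136875, 10.58393764]))]
wrist->z52 [551.   12.8  52. ] side->z52 [550.4  13.9  52. ]
tri (array([550.10499412,  12.94357963,  53.20169682]), [0.08194980069320236, 0.08194980069321516])
[20, 21, 13, 21, 13, 21, 20, 14, 16, 41, 41, 8, 12, 12, 12, 13, 14, 15, 15, 15, 15, 15, 14, 14, 13, 13, 12, 12, 11, 12, 11, 11, 9, 16, 84, 135, 131, 126, 128, 128, 129, 128, 126, 128, 127, 128, 128, 127, 128, 126]
left [[-43.3, -54.2], [28.2, -54.9]] ang -0.77
right [[-43.4, 55.1], [28.1, 54.3]] ang -0.59
topp [[-50.1, -46.2], [-49.3, 43.9]] ang 89.39
```

The ring is at (550.8,13.0,52) and the two views agree within 1.2 mm. Board yaw is -9.05°. Next I check IK for the reader grasp and the final pose, then look at the reader from above.

Run:
```python
from h import *
from bench import *
B=boardR(np.radians(-9.05)); n=B.apply([0,0,1]);yb=B.apply([0,1,0]);xb=B.apply([1,0,0])
c=np.array([550.8,13,52]);a=np.radians(-12);xh=np.array([np.cos(a),np.sin(a),0]);yh=np.array([-np.sin(a),np.cos(a),0])
for nm,y in(('x',xh),('-x',-xh),('y',yh)):
    print(nm,*[r.inverse_kinematics([459.6,-278,z],tool([0,0,-1],y)) for z in(112,225)])
for nm,y in(('xb',xb),('-xb',-xb),('yb',yb),('-yb',-yb)):
    print(nm,r.inverse_kinematics(c+n*97,tool(-n,y)))
r.goto([459.6,-278,225],tool([0,0,-1],-xh))
np.save('w4.npy',camera_info('wrist'),allow_pickle=True);cv2.imwrite('pics/w4.png',camera('wrist')[:,:,::-1])
s=monitor.read_state();print(s['time'],s['ee_pos'])
i=camera_info('wrist')
print('pred reader top',proj(i,[[459.8,-278,140]]))
```

```text
x [-0.08870254  0.49914481  0.66819513  2.03132807 -0.44646433  0.75716267
  0.64269802] [-0.40339478  0.45383681  1.10123368  1.95098712 -0.47460253  1.02657921
  0.70398769]
-x [ 1.04379072  0.54063225 -0.78766587  1.95684588  0.50645262  0.85102205
  2.91436793] [ 1.32222664  0.52523763 -1.17769851  1.84927322  0.53637874  1.13458638
  2.88442657]
y [-0.07732356  0.49460088  0.65220412  2.03067828 -0.43421153  0.7543626
  2.2017089 ] [-0.1724251   0.32626464  0.74565879  1.94045943 -0.26597484  0.97424416
  2.05951961]
xb [-0.86744649  0.27469341  0.73578102  2.29889445 -0.22686659  0.31149264
 -0.13457391]
-xb [-0.47754282  0.2248514   0.27213825  2.27816382  0.20985359  0.32797916
  2.57392086]
yb [-6.94089547e-01  2.42317309e-01  5.24202416e-01  2.29034052e+00
  1.83682374e-03  3.12211419e-01  1.20858849e+00]
-yb [-1.22029259  0.55805189  1.28921672  2.31175487 -1.06756528  0.52365278
 -0.8873685 ]
13.5083 [ 459.75663478 -277.23078971  224.85260691]
pred reader top [[314.60626165 212.26566451]]
```

View pics/w4.png

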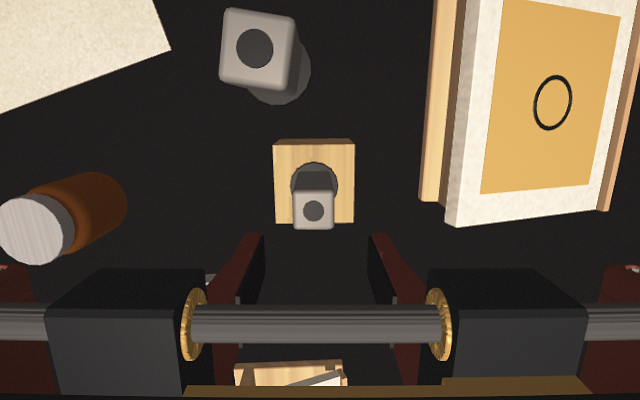

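The wrist view shows the small reader's rear end at (313,210), where I predicted (314.6,212.3). The large decoy is at (257,48). The block edges line up with the image axes, so the yaw is good. I'll use the half-turned grasp, which leaves more joint 7 margin, and take the reader.

Run:
```python
from h import *
from bench import *
i=np.load('w4.npy',allow_pickle=True).item()
g=cv2.cvtColor(cv2.imread('pics/w4.png'),6)
sub=g[196:226,298:330];m=(sub<90).astype(np.uint8)
cs=[c for c in cv2.findContours(m,0,1)[0] if 150<cv2.contourArea(c)<600]
for c in cs: e=cv2.fitEllipse(c);print(e[0][0]+298,e[0][1]+196,e[1])
px=(313.3,210.7) if not cs else (e[0][0]+298,e[0][1]+196)
p=plane(i,px,140);print(p)
e=p[:2]-[459.8,-278]; assert np.hypot(*e)<4
p=p*.6+np.array([459.8,-278,0])*.4
a=np.radians(-12);xh=np.array([np.cos(a),np.sin(a),0])
q=tool([0,0,-1],xh)
r.goto([p[0],p[1],225],q)
hand.move_gripper(60)
r.servo_line([p[0],p[1],160],v=150)
print(r.servo_line([p[0],p[1],112],v=80,max_force=8))
s=monitor.read_state();print(s['time'],s['ee_pos'],s['contact_force'],p)
hand.move_gripper(24,effort=40)
s=monitor.read_state();print(s['time'],s['ee_pos'],s['contact_force'],s['gripper_width'],s['joint_positions'])
```

```text
313.2360486984253 210.5873508453369 (18.922447204589844, 19.09662437438965)
[ 460.39252151 -279.38569385  140.        ]
False
17.6417 [ 460.34234948 -278.81259796  111.98983632] [1.63465404 0.55799289 0.07093631] [ 460.15551291 -278.83141631   84.        ]
18.2417 [ 460.32128567 -278.9099681   112.15352512] [ 0.02606458 -0.05585191  0.51990987] 27.60134932485961 [ 0.79360605  0.45866425 -0.45557204  1.97052438  0.28266338  0.77351898
 -0.03454467]
```

Run:
```python
from h import *
from bench import *
s=monitor.read_state();p=s['ee_pos'];f0=s['contact_force']
print(r.servo_line([p[0],p[1],150],v=60,max_force=25)); s=monitor.read_state();print(s['time'],s['contact_force'])
r.servo_line([p[0],p[1],240],v=120); s=monitor.read_state();print(s['time'],s['contact_force'],s['gripper_width'])
B=boardR(np.radians(-9.05)); n=B.apply([0,0,1]);yb=B.apply([0,1,0]);xb=B.apply([1,0,0])
c=np.array([550.8,13,52])
r.goto(c+n*132+[0,0,60],tool(-n,xb))
s=monitor.read_state();print(s['time'],s['contact_force'],s['joint_positions'])
r.servo_line(c+n*(102.2+18),v=150)
r.dwell(.2)
s=monitor.read_state();print(s['time'],s['ee_pos']-(c+n*120.2),s['joint_positions'])
np.save('w5.npy',camera_info('wrist'),allow_pickle=True);cv2.imwrite('pics/w5.png',camera('wrist')[:,:,::-1])
cv2.imwrite('pics/s5.png',camera('side')[:,:,::-1])
im=cv2.imread('pics/s5.png');cv2.imwrite('pics/s5c.png',cv2.resize(im[80:220,300:440],None,fx=4,fy=4,interpolation=2))
print(proj(camera_info('side'),[c,c+18*n,c+68*n]),proj(camera_info('wrist'),[c,c+18*n,c+68*n]))
```

```text
False
19.025 [ 0.31512664  0.04783366 -1.51927669]
19.925 [ 0.2004225   0.10161814 -1.23443341] 27.758076953613713
21.0833 [ 0.4794737   0.00736913 -1.8463569 ] [ 0.58183485  0.12451027 -0.8640665   2.14939809  0.4082813   0.62806732
 -0.72117631]
21.9083 [ 0.71746401 -0.17548876  1.03424003] [ 0.44978396  0.2494424  -0.76714525  2.21923824  0.68673355  0.51302156
 -0.9997914 ]
[[351.59232428 175.83760818]
 [349.50819572 171.78727278]
 [343.45684273 160.03513517]] [[315.09567733 201.62368822]
 [315.06708401 208.17056026]
 [314.96267352 232.102102  ]]
```

View pics/s5c.png

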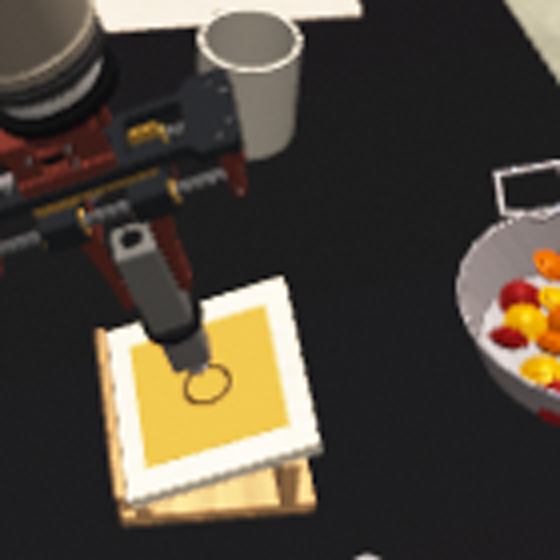

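View pics/w5.png

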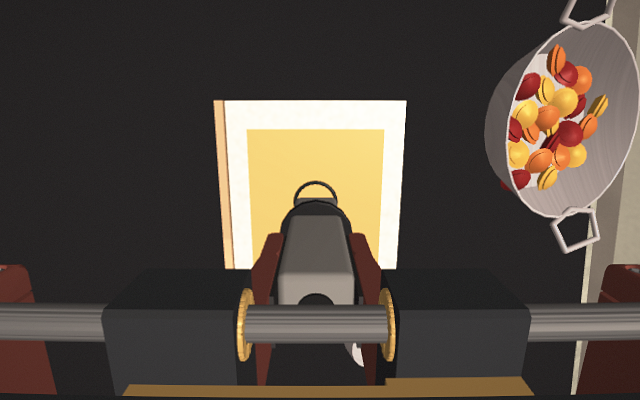

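The reader looks square in the grip. Its tip in the side crop is at about (198,370), where I predicted (198,367), and the rear end is also on the axis. I'll take a force baseline just above the face, then press in steps and fit the spring line.

Run:
```python
from h import *
from bench import *
B=boardR(np.radians(-9.05)); n=B.apply([0,0,1])
c=np.array([550.8,13,52])
print('rear pred crop',(proj(camera_info('side'),[c+148*n])-[300,80])*4)
def meas(k=12):
    F=[];P=[]
    for _ in range(k):
        r.dwell(.03);s=monitor.read_state();F.append(s['contact_force']@n);P.append((s['ee_pos']-c)@n-102.2)
    s=monitor.read_state()
    lat=B.inv().apply(s['ee_pos']-c)[:2]
    return round(np.mean(F),2),round(np.std(F),2),round(np.mean(P),2),lat.round(2),round(s['time'],2)
for h in(10,4,1,-1,-2.5,-4):
    hit=r.servo_line(c+n*(102.2+h),v=40,max_force=8)
    print(h,hit,*meas())
    if hit:break
```

```text
rear pred crop [[131.58992418 238.2292143 ]]
10 False -1.32 0.36 10.05 [0.05 0.01] 22.76
4 False -1.35 0.48 4.01 [0.07 0.  ] 23.46
1 False -1.42 0.48 0.98 [ 0.01 -0.02] 24.11
-1 False -0.18 0.39 -0.93 [0.15 0.06] 24.76
-2.5 False 0.28 0.52 -2.48 [0.08 0.03] 25.41
-4 False 0.74 0.4 -3.99 [0.05 0.  ] 26.06
```

The spring line puts the face at h≈0: the depths from force are 0.97, 2.5 and 4.03 mm at heights of -0.93, -2.48 and -3.99. I'll go to -5, then verify visually.

Run:
```python
from h import *
from bench import *
B=boardR(np.radians(-9.05)); n=B.apply([0,0,1]);c=np.array([550.8,13,52])
print(r.servo_line(c+n*97.2,v=30,max_force=8))
F=[]
for _ in range(25):
    r.dwell(.03);s=monitor.read_state();F.append(s['contact_force']@n)
print(np.mean(F)+1.37,B.inv().apply(s['ee_pos']-c),s['time'],s['gripper_width'],np.abs(s['dq']).max())
z=R.from_quat(s['eef_rot']).apply([0,0,1]);print('tilt deg',np.degrees(np.arccos(-z@n)))
for k in('side','top','wrist'):cv2.imwrite(f'pics/{k}6.png',camera(k)[:,:,::-1])
a=cv2.imread('pics/side6.png')[120:220,310:410];b=cv2.imread('pics/wrist6.png')[150:250,265:365]
cv2.imwrite('pics/f6.png',np.hstack([cv2.resize(x,(400,400),interpolation=2) for x in(a,b)]))
```

```text
False
2.3855972902144886 [6.08817080e-02 3.67572822e-02 9.72186477e+01] 27.1417 28.005548484885736 0.001217376228099751
tilt deg 0.007294116055399073
```

View pics/f6.png

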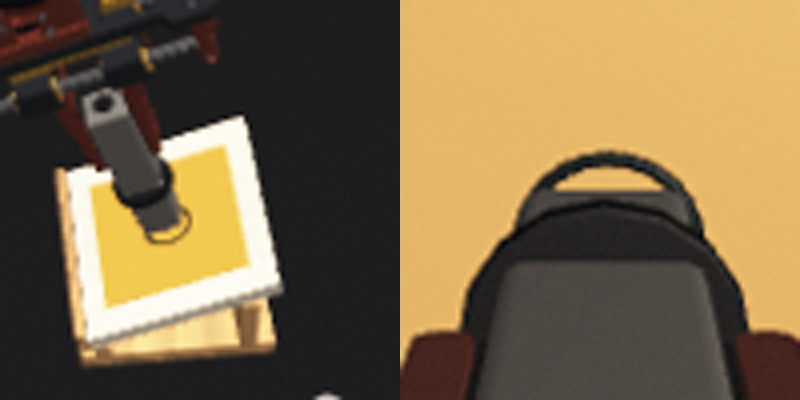

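View pics/side6.png

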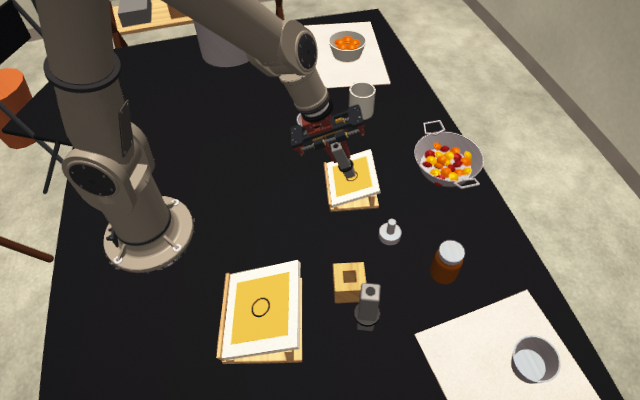

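The side view shows the nose inside the ring at about (351,177), the weight upright on bare table at (390,234), the block empty, and the bystanders unmoved. In the wrist crop the reader is centred on the ring to within about 1 mm. The force is 2.39 N against 2.4 N wanted, so I'm handing in.

```bash
python3 -c "
from bench import *
r.sign_off()"
```

```text
the job is handed in; nothing more can be done
```

I set the press weight upright on bare table at about (600, -165) mm. I then pulled the smaller reader from its block and pressed its nose square to the small board inside the ring. I handed in while still holding it there, at about 27 s of the 51 s allowed.

**Last checks:**
- **Push:** the force along the board's normal was 2.39 N, against 2.4 N for half way in. The force steps on the way down put the nose about 5 mm in, which matches the height.
- **Alignment:** the arm was within 0.1 mm of its target over the ring and 0.01° of square to the nominal 20° slope. The reader's fit in the grip was checked only by eye and looked square.
- **Pictures:** the nose was inside the ring, the weight upright and clear, and the bowl, mug and jar had not visibly moved.

**Disagreements:**
- The side and wrist views placed the ring about 1 mm apart, well inside the 8 mm tolerance.
- Triangulating the ring gave a height of 53.2 mm against the stated 52, but the force steps agreed with 52.
- An early automatic fit of the board's corners failed. I measured the board from the bare ring and tan edges instead.

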